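Tare the letter scale for the wax-bead tin

TASK

Get the letter scale ready for weighing out sealing-wax beads: stand the empty steel tin upright in the scale's round pan and let it settle, then tare the scale by turning its black knob clockwise until the red zero line on the dial meets the red pointer. The scale is light and its knob stiff, so bear down on the knob while you turn it, enough that the scale neither twists nor slides on the table, but gently: pressing with more than about 25 N damages the scale. Let go of everything and leave the stamp, ink pad, tape roll and glass jar where they are.

Things in the scene. Friction and masses are not known exactly. Their poses are not given: they have to be found in the camera images.
- scale: Cream plastic letter scale, a loose unit of 0.40 kg on four small hard feet: oblong housing with round ends, 212 mm long (its y), 100 mm wide (its x), top deck 40 mm above the table. Origin: centre of its underside, on the table; z up. The pan's axis is 56 mm along +y, the dial's and knob's 56 mm along -y. Unless pressed down it spins on its feet with the knob.
- scale_feet: The scale's four feet, same origin and axes as the scale: discs of 14 mm diameter at x +-32, y +-80 mm, friction on the table about 0.3. They carry the scale's weight (about 4.5 N with the tin) plus what it is pressed with: about 15 N kept on the knob is enough to keep the scale from spinning; above 30 N in all it is damaged.
- scale_pan_end (a point): Point on the scale's housing at deck height, 40 mm up, at its rounded end by the pan (106 mm along the scale's +y). Axes as the scale.
- scale_dial_end (a point): Point on the scale's housing at deck height, 40 mm up, at its rounded end by the dial (106 mm along the scale's -y). Axes as the scale.
- dial (a joint): Angle of the scale's dial and knob, one rigid part, in rad: 0 has the zero line along the scale's -x (its front, the robot's side), and it grows as the knob turns clockwise seen from above; free from -0.6 to 1.8. A stiff friction of 0.33 N m holds it wherever it is left. The knob rides on a coarse screw: turned clockwise it sinks, by a millimetre or two over the whole setting.
- knob_grip (a point): Point on the dial's axis at the top face of the knob's skirt, about 53 mm above the table; turns with the dial: x along the zero line, z up. The knob is an upright black bar 42 mm long (x), 14 mm wide (y), rising 26 mm above this point from a rigid black skirt of 54 mm diameter that turns with it and on which fingertips can bear. White dial disc round it: 80 mm diameter, 6.5 mm lower.
- zero_mark (a point): Outer end of the red zero line on the white dial disc, 40 mm from the dial's axis, on the face; turns with the dial (x outward along the line). Black ticks follow it clockwise, one each 0.154 rad (10 g), longer ones each 50 g.
- pointer (a joint): Angle of the red pointer about the same axis as the dial, in rad: 0 along the scale's -x, growing clockwise seen from above, so the scale is tared when joint dial equals joint pointer. It is driven by the pan: 0.0154 rad per gram on the pan (about 0.5 to 1.1 rad for the tin), and follows within half a second.
- pointer_tip (a point): Inner tip of the small red pointer that runs round the edge of the dial in a black slot, 40 mm from the dial's axis, about at the height of the dial's face; x outward. Seen from above it meets point zero_mark when the scale is tared.
- pan (a joint): How far the pan has sunk, in m: 0 empty, 0.043 mm per gram (1.5 to 3 mm for the tin alone), stop at 15 mm; a spring of 229 N/m.
- pan_centre (a point): Centre of the pan's floor, on its top face, 59 mm above the table with the pan empty; moves with the pan. Steel pan of 74 mm diameter with a rim 3 mm high; the flat floor inside the rim is 69 mm across.
- tin: Empty open steel tin, a straight round cup 60 mm in outer diameter, 34 mm high, wall 2.8 mm, 35 to 70 g. Origin: centre of its underside, z up. It starts standing on the table left or right of the scale. (The taller table behind the bench begins about 0.63 m ahead of the robot, its top 0.32 m up.)
- stamp: Hand stamp standing on the table, with red turned handle and wooden block, 24 x 36 x 66 mm high; origin: centre of its underside. Bystander, left or right of the scale, whichever side the tin is not.
- ink_pad: Flat dark green ink pad, 65 x 96 x 14 mm, lying behind the scale; origin: centre of its underside. Bystander.
- washi_red: Red roll of paper tape lying flat behind the scale, 48 mm in diameter, 15 mm high; origin: centre of its underside. Bystander.
- jar: Glass jar of wax-seal sticks, about 94 mm in diameter and 147 mm high, far left; origin: centre of its underside. Bystander.
Not all that is in view belongs to the job. What is shaped like the tin but pink is not meant.

How it is judged:
By the outcome, as a careful person would: the job done as asked, in the order asked, and still so for the second after the job is handed in, with the robot touching nothing.
It also fails if it takes over 67 s, if anything falls off the work surface, if the arm or the gripper's body presses on something with over 40 N, if the wrist force passes 120 N, or if a joint passes its speed limit or range.

ROBOT

A 6-joint arm with a two-finger parallel gripper is mounted at the origin on a cart in front of the work surface, level with it; the furniture and walls round the work are solid. World frame = base frame: x ahead of the robot, y to its left, z up, the work surface at z = 0. Lengths are in m, angles in rad, forces in N, time in s.
With the tool pointing down it reaches from about 0.275 to 1 m from the base axis. Payload 8.4 kg.
Tool frame: the origin (TCP) lies midway between the tips of the shut fingers; the grasp point (between the pads) lies 19 mm behind it (manip.grip_depth is the distance from the TCP to the grasp point, in m); z points along the fingers, y is the line along which they close (so a half turn about z gives the same grasp; the last joint's range is limited). The gripper opens to 85 mm and grips with 20 to 120 N. Pads are 22 mm wide; open, the fingers measure 114 mm over their backs; the gripper's body (76 mm by 85 mm) begins 54 mm behind the grasp point. The pads swing forward as they close: fully open they stand 13 mm farther back than shut.
Start: joints at [-1.285, 0.353, 1.633, -0, 1.155, -0.002], TCP at [0.177, -0.599, 0.231] pointing down, gripper open.
Joint ranges: [-2.63, 2.63], [-0.92, 2.1], [0.06, 2.66], [-1.3, 4.44], [0, 2.69], [-3.02, 3.02]. Speed limits (rad/s): [2.22, 2.22, 2.79, 3.14, 3.14, 3.14].

INTERFACE

Orientations are given as a unit quaternion [x, y, z, w].
In Python, from workcell import manip, eyes gives the robot as it stands. The module is installed in compiled form; this text tells all that it offers. Calls block until the motion is done:
- manip.move_ptp(position, orientation): joint-space move of the TCP to a pose.
- manip.move_straight(position, orientation=None, velocity=0.15): straight line of the TCP; orientation=None keeps the orientation; velocity is the mean speed in m/s.
- manip.goto_joints(angles): joint-space move.
- manip.set_gripper(opening, f_grip=None): finger opening in m; f_grip is the grip in N (None keeps the last); returns when the fingers have stopped.
- manip.wait(seconds).
- manip.inverse_kinematics(position, orientation): joint angles nearest the present ones, or None.
- eyes.snapshot(name): name is "scene" or "top" or "wrist"; returns a dict with "frame" (480x640x3 uint8, blue, green, red), "depth" (480x640 float32, m along the optical axis (not along the pixel's ray), 0 where there is no reading), "vfov" (degrees; the focal length in pixels is half the picture's height over the tangent of half this angle, whatever the lens; pixels are square), "cx", "cy" (the principal point, pixels), "origin" and "attitude" of the camera in the world; the wrist camera has in their place "mount" (4x4, takes a point from camera to tool coordinates, whose origin is the TCP and whose axes are the flange's). Camera axes: x right, y down, z forward; pixel columns grow to the right and rows downward; lengths in m; the calibration is good to about 2 mm. The wrist camera is an equidistant fisheye: a pixel r from the principal point sees the ray r / f radians off the axis. A picture is of the moment at which its call begins: read the wrist's pose just before it.
A pose or a line that the arm cannot do raises manip.IKError and nothing moves.
- manip.close_job(): hands the job in; it is judged then, once.
Trained networks look in the newest picture that a camera, given by its name, has taken for a name from the list of things; names that differ only in an ending like _2 or _b are one class to them, and where a whole thing is asked for, a point or a joint stands for the part that bears it (a point fixed in the world has none). Each returns a list of dicts, best first, with "p" (0 to 1); they miss things now and then, are a little off and sometimes report something else, mostly with a low value. They report only what shows in the picture. A call takes as long as a camera call. They do not tell look-alikes from the thing itself.
- eyes.look_for(thing, camera): "xy" ([column, row] in pixels, amid what is visible of it).
Readings, each from a call of its own:
- manip.current_clock(): time.
- manip.current_q(): joint angles.
- manip.current_qd(): joint speeds.
- manip.current_effort(): joint torques, N m.
- manip.current_eef_pos(): TCP position.
- manip.current_eef_rot(): TCP orientation.
- manip.current_wrist_force(): force on the tool from outside, world axes, zero at the start.
- manip.current_torque(): the same for the moment, N m.
- manip.current_gripper_width(): finger opening in m.
- manip.current_grasp_force(): force on a finger pad.
Only numpy, scipy, OpenCV 4.12 (cv2) and the standard library are available. Lean on these libraries where they do the work, as an engineer would, in place of code of your own. Each camera call takes 0.05 s, during which the arm holds its last target. There are 200 camera calls.

## Working session

There is one attempt and no reset: what is moved stays moved. The work goes in short steps, each a Python script; the robot and the scene stay as the last script left them, time stands still between calls to the robot, and variables do not carry over. Pictures are saved under pics/ and viewed, at most 10 in all, crops included, and the job is handed in when it is done.

```bash
mkdir -p pics
cat > h.py <<'E'
import numpy as np, cv2
from scipy.spatial.transform import Rotation as R
from workcell import manip, eyes
def rot(a):
    a=np.array(a,float)
    return a if a.shape==(3,3) else R.from_quat(a).as_matrix()
def ray(s,xy):
    f=240/np.tan(np.radians(s['vfov'])/2); return np.array([(xy[0]-s['cx'])/f,(xy[1]-s['cy'])/f,1.])
def dep(s,xy,d=None):
    x,y=int(round(xy[0])),int(round(xy[1]))
    if d is None:
        p=s['depth'][max(0,y-1):y+2,max(0,x-1):x+2]; p=p[p>0]; d=np.median(p) if len(p) else np.nan
    return np.array(s['origin'])+rot(s['attitude'])@(ray(s,xy)*d)
def atz(s,xy,z):
    v=rot(s['attitude'])@ray(s,xy); o=np.array(s['origin']); return o+v*(z-o[2])/v[2]
def cloud(s):
    v,u=np.mgrid[0:480,0:640]; f=240/np.tan(np.radians(s['vfov'])/2); d=s['depth']
    P=np.stack([(u-s['cx'])/f*d,(v-s['cy'])/f*d,d],-1)
    return P@rot(s['attitude']).T+np.array(s['origin'])
E
python3 - <<'E'
from h import *
for c in ['scene','top']:
    s=eyes.snapshot(c); cv2.imwrite(f'pics/{c}0.png',s['frame']); print(c,np.round(s['origin'],3),s['attitude'],s['vfov'],s['cx'],s['cy'])
    for t in ['scale','scale_pan_end','scale_dial_end','knob_grip','zero_mark','pointer_tip','pan_centre','tin','stamp','ink_pad','washi_red','jar']:
        for r in eyes.look_for(t,c)[:3]: print(t,np.round(r['xy']),round(r['p'],2),np.round(dep(s,r['xy']),3))
print(manip.current_clock(),manip.current_eef_rot(),manip.grip_depth)
E
```

```text
scene [-0.043  0.856  0.589] [-0.26476906  0.81323313 -0.49682802  0.14734702] 50.35675643830228 315.80550272690033 240.12159984770176
scale [325. 260.] 0.81 [0.464 0.082 0.059]
scale [315. 256.] 0.34 [0.493 0.078 0.056]
scale_pan_end [137. 295.] 0.7 [0.612 0.433 0.099]
scale_pan_end [324. 261.] 0.6 [0.465 0.085 0.057]
scale_dial_end [325. 261.] 0.81 [0.463 0.083 0.058]
knob_grip [337. 241.] 0.73 [ 0.501 -0.02   0.051]
zero_mark [337. 240.] 0.58 [ 0.504 -0.022  0.05 ]
pan_centre [313. 256.] 0.72 [0.498 0.079 0.055]
pan_centre [258. 262.] 0.33 [0.638 0.096 0.   ]
tin [369. 235.] 0.82 [ 0.479 -0.131  0.027]
tin [398. 215.] 0.61 [ 0.476 -0.278  0.03 ]
stamp [261. 315.] 0.95 [0.487 0.263 0.014]
ink_pad [325. 220.] 0.83 [ 0.63  -0.164  0.012]
washi_red [256. 263.] 0.81 [0.637 0.105 0.002]
washi_red [326. 223.] 0.61 [ 0.617 -0.148  0.013]
jar [138. 295.] 0.6 [0.613 0.43  0.097]
top [0.364 0.055 1.121] [ 0.71328894 -0.69588216  0.05918255 -0.0588586 ] 53.945466957342006 318.8716106215581 239.71662923727027
scale [332. 258.] 0.68 [0.503 0.024 0.039]
scale_pan_end [332. 261.] 0.91 [0.497 0.025 0.038]
scale_dial_end [330. 258.] 0.61 [0.503 0.029 0.039]
knob_grip [358. 258.] 0.57 [ 0.501 -0.031  0.079]
zero_mark [357. 253.] 0.67 [ 0.512 -0.029  0.08 ]
pan_centre [309. 260.] 0.86 [0.495 0.077 0.057]
tin [410. 262.] 0.85 [ 0.504 -0.161  0.002]
tin [474. 270.] 0.58 [ 0.489 -0.314  0.002]
tin [332. 261.] 0.45 [0.497 0.024 0.038]
stamp [235. 263.] 0.57 [0.485 0.245 0.054]
ink_pad [406. 213.] 0.89 [ 0.62  -0.151  0.014]
ink_pad [358. 253.] 0.37 [ 0.512 -0.031  0.08 ]
washi_red [300. 214.] 0.78 [0.616 0.104 0.001]
jar [169. 193.] 0.9 [0.625 0.383 0.133]
1.3 [ 9.89664205e-01  1.43404189e-01 -6.42064751e-06 -9.32051867e-06] 0.0187
```

Run:
```python
import cv2
a=cv2.imread('pics/top0.png')[180:310,220:500]; b=cv2.imread('pics/scene0.png')[190:330,240:420]
a=cv2.resize(a,(800,371),interpolation=3)
cv2.imwrite('pics/c1.png',a); cv2.imwrite('pics/c2.png',cv2.resize(b,(771,600),interpolation=3))
```

```text
(no output)
```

View pics/c1.png

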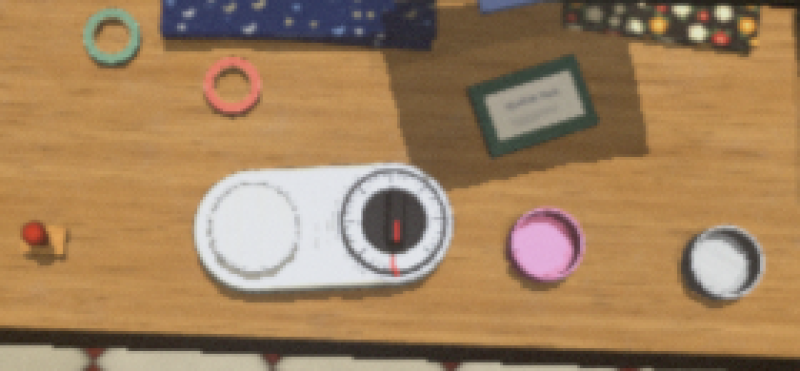

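View pics/c2.png

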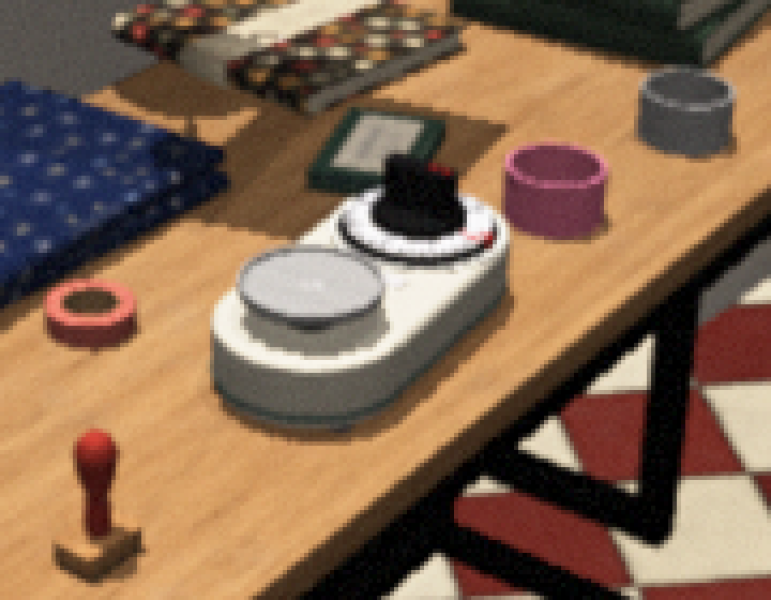

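The crop of top view shows two cups. Pink is at about (410,262), and bare grey steel is at about (474,270). The steel one is the tin; the pink is the look-alike. The pan is the left end of the scale and the dial the right. The knob's red line points to the robot, near the red pointer.

```bash
cat >> h.py <<'E'
def circ(p):
    from scipy.optimize import least_squares
    r=least_squares(lambda q:np.hypot(p[:,0]-q[0],p[:,1]-q[1])-q[2],[*p.mean(0)[:2],.03],loss='soft_l1',f_scale=.001); return r.x
E
python3 - <<'E'
from h import *
for c in ['top','scene']:
    s=eyes.snapshot(c); P=cloud(s).reshape(-1,3); ok=s['depth'].ravel()>0; P=P[ok]
    def box(x0,x1,y0,y1,z0,z1): return P[(P[:,0]>x0)&(P[:,0]<x1)&(P[:,1]>y0)&(P[:,1]<y1)&(P[:,2]>z0)&(P[:,2]<z1)]
    t=box(.42,.56,-.38,-.24,.02,.06); print(c,'tin',len(t),circ(t).round(4),t[:,2].max(),np.percentile(t[:,2],90), 'table',np.median(box(.42,.45,-.25,-.2,-.02,.02)[:,2]))
    d=box(.42,.58,-.12,.16,.03,.048)[:,:2].astype(np.float32); r=cv2.minAreaRect(d); print('scale',r, np.median(box(.42,.58,-.12,.16,.03,.048)[:,2]))
    p=box(.42,.58,.03,.14,.05,.07); print('pan',len(p),circ(p[:]).round(4),cv2.minEnclosingCircle(p[:,:2].astype(np.float32)),np.median(p[:,2]))
    k=box(.42,.58,-.1,.02,.068,.1); r=cv2.minAreaRect(k[:,:2].astype(np.float32)); print('knob',len(k),r,np.percentile(k[:,2],[50,95]))
    print('tall',[ (x.round(2),box(x,x+.05,-.45,.3,.03,.9)[:,2].max(initial=0).round(3)) for x in np.arange(.4,.9,.05)])
E
```

```text
top tin 185 [ 0.4827 -0.3033  0.0281] 0.041878715293655944 0.03541010549752639 table -0.0005783888189228037
scale ((0.5031450390815735, 0.024498187005519867), (0.10048580914735794, 0.21012987196445465), 4.344296455383301) 0.04004410803306124
pan 825 [0.4988 0.0799 0.0261] ((0.4984339773654938, 0.07997097820043564), 0.036793217062950134) 0.05869835310593041
knob 130 ((0.5075288414955139, -0.031682733446359634), (0.04112799093127251, 0.013845107518136501), 0.7436370849609375) [0.07813789 0.08110649]
tall [(np.float64(0.4), np.float64(0.04)), (np.float64(0.45), np.float64(0.082)), (np.float64(0.5), np.float64(0.082)), (np.float64(0.55), np.float64(0.062)), (np.float64(0.6), np.float64(0.341)), (np.float64(0.65), np.float64(0.388)), (np.float64(0.7), np.float64(0.388)), (np.float64(0.75), np.float64(0.479)), (np.float64(0.8), np.float64(0.477)), (np.float64(0.85), np.float64(0.474))]
scene tin 213 [ 0.4833 -0.3021  0.0286] 0.05310118233164096 0.03411063505053531 table -0.002386705985656823
scale ((0.5014867782592773, 0.029257386922836304), (0.09921474754810333, 0.2087794840335846), 3.94173264503479) 0.03784413904019124
pan 544 [0.4979 0.0828 0.0284] ((0.4989444315433502, 0.08129469305276871), 0.03943059220910072) 0.05695791135651618
knob 103 ((0.5052239298820496, -0.028571579605340958), (0.016667889431118965, 0.04300229251384735), 87.98333740234375) [0.07494107 0.07837458]
tall [(np.float64(0.4), np.float64(0.039)), (np.float64(0.45), np.float64(0.079)), (np.float64(0.5), np.float64(0.08)), (np.float64(0.55), np.float64(0.055)), (np.float64(0.6), np.float64(0.335)), (np.float64(0.65), np.float64(0.382)), (np.float64(0.7), np.float64(0.383)), (np.float64(0.75), np.float64(0.474)), (np.float64(0.8), np.float64(0.474)), (np.float64(0.85), np.float64(0.482))]
```

View pics/scene0.png

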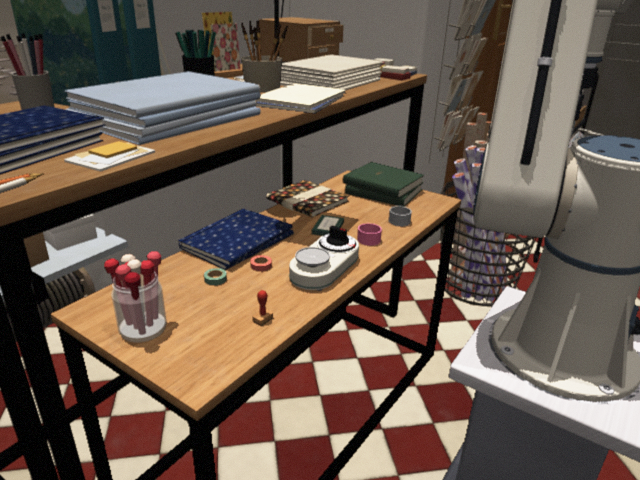

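```bash
cat >> h.py <<'E'
def q(yaw): # tool down, tool x at yaw (deg)
    return (R.from_euler('z',yaw,degrees=True)*R.from_quat([1,0,0,0])).as_quat()
def st(): print(round(manip.current_clock(),2),np.round(manip.current_eef_pos(),4),'F',np.round(manip.current_wrist_force(),2),'w',round(manip.current_gripper_width(),4),'g',np.round(manip.current_grasp_force(),1))
E
python3 - <<'E'
from h import *
for p,y in [((.483,-.3027,.012),90),((.4985,.08,.07),90),((.5075,-.0315,.053),180.7),((.5075,-.0315,.053),115)]:
    print(np.round(manip.inverse_kinematics(p,q(y)),2))
manip.move_ptp([.483,-.3027,.12],q(90)); 
manip.move_straight([.483,-.3027,.012],velocity=.12); st()
manip.set_gripper(.05,f_grip=25); st()
manip.move_straight([.483,-.3027,.14],velocity=.15); st()
s=eyes.snapshot('scene'); cv2.imwrite('pics/lift.png',cv2.resize(s['frame'][130:330,260:560],(800,533)))
s=eyes.snapshot('wrist'); cv2.imwrite('pics/liftw.png',s['frame'])
E
```

```text
[-0.56  0.56  1.89 -0.    0.68 -0.56]
[ 0.16  0.39  2.02 -0.    0.73  0.16]
[-0.06  0.43  2.02 -0.    0.7  -1.65]
[-0.06  0.43  2.02 -0.    0.7  -0.5 ]
4.07 [ 0.4835 -0.3031  0.0126] F [-0.41  0.39  0.32] w 0.0856 g 0.0
4.44 [ 0.4834 -0.303   0.013 ] F [-1.09  0.09  6.24] w 0.0583 g 25.7
5.44 [ 0.4825 -0.3024  0.1392] F [-0.95  0.5  -1.06] w 0.0583 g 27.0
```

View pics/lift.png

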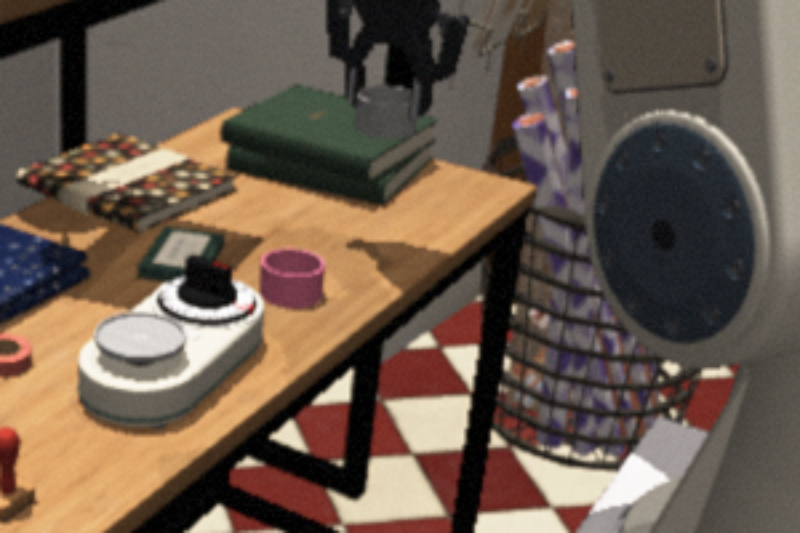

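Tin is held upright between the fingers at about (385,110) in the crop; the pan at (140,338) is free. Place it.

Run:
```python
from h import *
manip.move_ptp([.4985,.0803,.13],q(90)); manip.wait(.2); st()
manip.move_straight([.4985,.0803,.08],velocity=.1)
manip.move_straight([.4985,.0803,.0708],velocity=.03); st()
manip.set_gripper(.075); st()
manip.move_straight([.4985,.0803,.15],velocity=.12); 
manip.move_ptp([.4,-.12,.22],q(180)); manip.wait(.3); st()
for c in ['top','scene']:
    s=eyes.snapshot(c); f=s['frame']
    cv2.imwrite(f'pics/pl_{c}.png',cv2.resize(f[215:305,270:400] if c=='top' else f[200:310,270:400],None,fx=5,fy=5,interpolation=3))
    P=cloud(s).reshape(-1,3); P=P[s['depth'].ravel()>0]
    def box(x0,x1,y0,y1,z0,z1): return P[(P[:,0]>x0)&(P[:,0]<x1)&(P[:,1]>y0)&(P[:,1]<y1)&(P[:,2]>z0)&(P[:,2]<z1)]
    t=box(.43,.57,.02,.15,.08,.11); print(c,'tin',len(t),circ(t).round(4),np.percentile(t[:,2],[50,90]))
    d=box(.42,.58,-.12,.16,.03,.048)[:,:2].astype(np.float32); print('scale',cv2.minAreaRect(d))
    k=box(.42,.58,-.1,.015,.068,.1); print('knob',len(k),cv2.minAreaRect(k[:,:2].astype(np.float32)),np.percentile(k[:,2],[50,95]))
```

```text
7.17 [0.4988 0.0795 0.13  ] F [-0.32 -0.51 -0.48] w 0.0584 g 27.0
8.28 [0.4984 0.0803 0.0708] F [-0.41 -0.28  0.14] w 0.0584 g 27.0
8.58 [0.4986 0.0803 0.0709] F [ 0.4   0.18 -0.36] w 0.0748 g 0.0
11.45 [ 0.4    -0.1198  0.2199] F [-0.49  0.36 -0.3 ] w 0.075 g 0.0
top tin 118 [0.4975 0.0788 0.028 ] [0.08969693 0.09209632]
scale ((0.5031377077102661, 0.024763591587543488), (0.10045493394136429, 0.21028466522693634), 4.434359550476074)
knob 130 ((0.5075694918632507, -0.031716179102659225), (0.04120871052145958, 0.013868008740246296), 0.6494771242141724) [0.07819077 0.08161095]
scene tin 230 [0.4973 0.0815 0.0283] [0.08462598 0.08812069]
scale ((0.500951886177063, 0.02771879732608795), (0.10085128247737885, 0.20894990861415863), 2.7773542404174805)
knob 103 ((0.5069509148597717, -0.027724379673600197), (0.044179726392030716, 0.014314590021967888), 1.4070712327957153) [0.07496253 0.07808072]
```

View pics/pl_top.png

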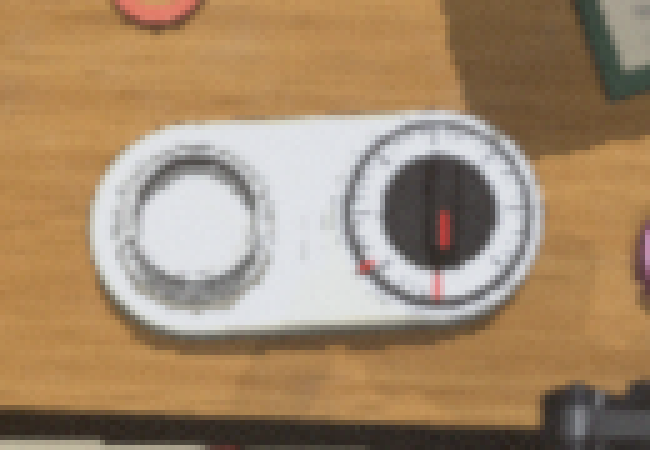

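The tin stands in the pan at (197,225) of the crop. The pointer has moved to (366,267), the zero line ends at (437,297), and the dial centre is at about (440,212), so I need about 0.9 rad clockwise. Now measure it finely with the wrist camera.

```bash
cat >> h.py <<'E'
def wrist():
    p=np.array(manip.current_eef_pos()); A=rot(manip.current_eef_rot()); s=eyes.snapshot('wrist'); M=np.array(s['mount'])
    Rc=A@M[:3,:3]; o=p+A@M[:3,3]; return s,Rc,o
def wray(s,Rc,xy):
    xy=np.atleast_2d(xy); f=240/np.tan(np.radians(s['vfov'])/2); d=xy-[s['cx'],s['cy']]; r=np.hypot(*d.T)+1e-9; th=r/f
    return np.c_[d/r[:,None]*np.sin(th)[:,None],np.cos(th)] @ Rc.T
def wproj(s,Rc,o,P): # world points -> pixels
    v=(np.atleast_2d(P)-o)@Rc; f=240/np.tan(np.radians(s['vfov'])/2); n=np.hypot(v[:,0],v[:,1]); th=np.arctan2(n,v[:,2])
    return v[:,:2]/n[:,None]*(th*f)[:,None]+[s['cx'],s['cy']]
def rectify(s,Rc,o,c,z,half=.065,n=520): # image: col = +y to the left... world top view: up=+x, left=+y
    g=np.linspace(half,-half,n); X,Y=np.meshgrid(g,g,indexing='ij')
    P=np.stack([c[0]+X,c[1]+Y,np.full_like(X,z)],-1).reshape(-1,3)
    m=wproj(s,Rc,o,P).reshape(n,n,2).astype(np.float32); return cv2.remap(s['frame'],m[...,0],m[...,1],cv2.INTER_LINEAR)
def reds(im,half=.065):
    n=len(im); i=im.astype(int); m=((i[...,2]>110)&(i[...,2]>i[...,1]+60)&(i[...,2]>i[...,0]+60)).astype(np.uint8)
    k,l,st_,ce=cv2.connectedComponentsWithStats(m); out=[]
    for j in range(1,k):
        if st_[j,4]>20:
            x,y=half-ce[j][1]*2*half/(n-1),half-ce[j][0]*2*half/(n-1); out.append((st_[j,4],round(np.hypot(x,y)*1e3,1),round(np.arctan2(y,-x),4)))  # cw from -x
    return out
E
python3 - <<'E'
from h import *
c=(.5075,-.0316)
manip.move_ptp([c[0],c[1],.19],q(180)); manip.wait(.2); st()
s,Rc,o=wrist(); im=rectify(s,Rc,o,c,.0465); print(o.round(3),s['vfov'],reds(im))
cv2.imwrite('pics/w1.png',np.hstack([cv2.resize(s['frame'],(400,300)),cv2.resize(im,(300,300))]))
for a in reds(im): pass
for t in ['knob_grip','zero_mark','pointer_tip']:
    for r in eyes.look_for(t,'wrist')[:2]: 
        v=wray(s,Rc,r['xy'])[0]; print(t,np.round(r['xy']),round(r['p'],2),(o+v*(.0465-o[2])/v[2]).round(4))
E
```

```text
12.38 [ 0.507  -0.0323  0.1904] F [-1.43  0.08  0.31] w 0.075 g 0.0
[ 0.439 -0.032  0.332] 65.70646984690485 [(np.int32(679), np.float64(3.3), np.float64(-0.4568)), (np.int32(248), np.float64(39.5), np.float64(0.9197)), (np.int32(356), np.float64(32.6), np.float64(-0.0384))]
zero_mark [315. 231.] 0.64 [ 0.5073 -0.0351  0.0465]
zero_mark [428. 206.] 0.59 [0.4859 0.0559 0.0465]
pointer_tip [204. 309.] 0.67 [ 0.5766 -0.133   0.0465]
pointer_tip [360. 201.] 0.41 [ 4.831e-01 -2.000e-04  4.650e-02]
```

View pics/w1.png

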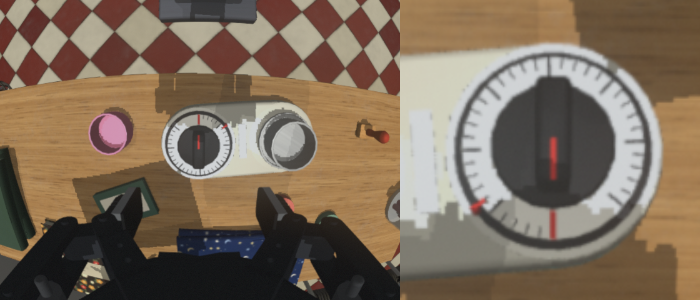

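```bash
cat >> h.py <<'E'
def ring(im,half=.065):
    n=len(im); g=cv2.GaussianBlur(cv2.cvtColor(im,cv2.COLOR_BGR2GRAY),(5,5),0).astype(np.float32); k=(n-1)/(2*half); t=np.linspace(0,2*np.pi,180); best=None
    for st_,span in [(1e-3,6e-3),(2.5e-4,1e-3)]:
        b=best or (0,0,0,.042); best=None
        for dx in np.arange(b[1]-span,b[1]+span+1e-6,st_):
            for dy in np.arange(b[2]-span,b[2]+span+1e-6,st_):
                for r in np.arange(.040,.0455,.0005):
                    m=cv2.remap(g,((half-dy-r*np.sin(t))*k).astype(np.float32)[None],((half-dx-r*np.cos(t))*k).astype(np.float32)[None],1).mean()
                    if best is None or m<best[0]: best=(m,dx,dy,r)
    return best
def look(c,z=.0465):
    s,Rc,o=wrist(); im=rectify(s,Rc,o,c,z); b=ring(im); c2=(c[0]+b[1],c[1]+b[2]); im=rectify(s,Rc,o,c2,z); print('centre',np.round(c2,4),'r',b[3],'dark',round(float(b[0])),reds(im)); return np.array(c2),im
E
python3 - <<'E'
from h import *
c=(.5075,-.0316); C=[]
for yaw,n in [(180,0),(0,1)]:
    manip.move_ptp([c[0],c[1],.19],q(yaw)); manip.wait(.4); st()
    c2,im=look(c); C.append(c2); cv2.imwrite(f'pics/r{n}.png',im)
print(np.mean(C,0))
E
python3 -c "
import cv2,numpy as np;cv2.imwrite('pics/r.png',cv2.resize(np.hstack([cv2.imread(f'pics/r{i}.png') for i in (0,1)]),(800,400)))"
```

```text
13.22 [ 0.5075 -0.0316  0.19  ] F [-0.11 -0.11 -0.54] w 0.0753 g 0.0
centre [ 0.5077 -0.0329] r 0.041 dark 77 [(np.int32(645), np.float64(2.9), np.float64(-0.1254)), (np.int32(234), np.float64(40.4), np.float64(0.932)), (np.int32(334), np.float64(33.0), np.float64(0.0015))]
16.32 [ 0.5075 -0.0316  0.19  ] F [-0.39  0.7   0.28] w 0.0751 g 0.0
centre [ 0.509  -0.0331] r 0.041 dark 70 [(np.int32(992), np.float64(25.6), np.float64(-0.0041)), (np.int32(260), np.float64(41.7), np.float64(0.8988))]
[ 0.508375 -0.032975]
```

View pics/r.png

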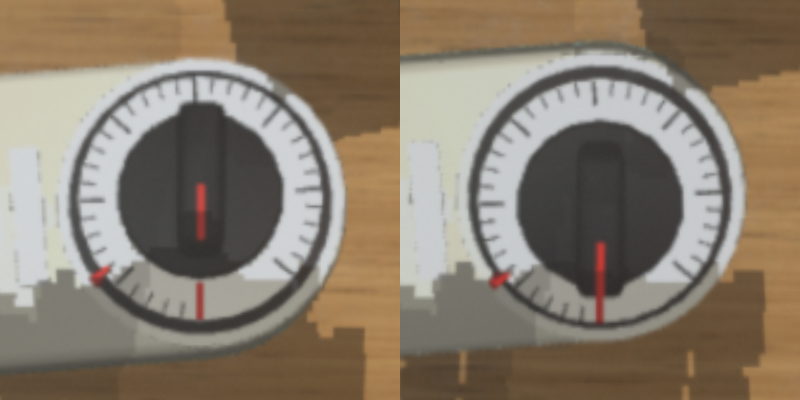

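Run:
```python
from h import *
c=(.508,-.0325)
manip.move_ptp([c[0],c[1],.11],q(180)); manip.set_gripper(.036,f_grip=20); manip.wait(.3)
f0=np.array(manip.current_wrist_force()); st()
manip.move_straight([c[0],c[1],.057],velocity=.06); st()
manip.set_gripper(.01,f_grip=20); manip.wait(.2); st()
manip.set_gripper(.01,f_grip=90); manip.wait(.2); st(); print(f0,np.round(manip.current_torque(),3))
```

```text
19.78 [ 0.508  -0.0325  0.11  ] F [-0.24 -0.3  -0.1 ] w 0.0359 g 0.0
20.82 [ 0.5083 -0.0325  0.0573] F [ 0.08 -0.21  0.41] w 0.0358 g 0.0
21.33 [ 0.5083 -0.0325  0.0574] F [-0.71 -0.49  5.49] w 0.0136 g 27.1
21.75 [ 0.5084 -0.0325  0.0575] F [-1.75  0.99  7.84] w 0.0122 g 87.8
[-0.23683277 -0.29744632 -0.10187739] [ 0.069  0.197 -0.051]
```

```bash
cat >> h.py <<'E'
def fz():
    v=[]
    for _ in range(3): manip.wait(.02); v.append(manip.current_wrist_force())
    return np.mean(v,0)
E
python3 - <<'E'
from h import *
x,y=.5082,-.0325; z=.057; L=[]
for i in range(25):
    F=fz(); L.append((round(z*1e3,2),round(F[2],1)))
    if F[2]>17: break
    z-=.0002 if F[2]>12 else .0003; manip.move_straight([x,y,z],q(180),velocity=.02)
print(L); st(); print(np.round(manip.current_torque(),3))
E
```

```text
[(57.0, np.float64(8.0)), (56.7, np.float64(11.7)), (56.4, np.float64(14.5)), (56.2, np.float64(16.7)), (56.0, np.float64(19.2))]
23.0 [ 0.5085 -0.0325  0.0572] F [-4.66 -0.24 19.54] w 0.0124 g 89.0
[ 0.081  0.847 -0.127]
```

```bash
cat > turn.py <<'E'
from h import *
def turn(x,y,z,a0,a1,step=3.):
    a=a0; L=[]
    while True:
        F=fz(); T=manip.current_torque(); L.append((round(a,1),round(z*1e3,2),F.round(1).tolist(),round(T[2],2)))
        if F[2]>23.5: z+=.0006; manip.move_straight([x,y,z],q(a),velocity=.02); continue
        if F[2]<15.5: z-=.00008*(18-F[2]); manip.move_straight([x,y,z],q(a),velocity=.02); continue
        if abs(a-a1)<1e-6 or len(L)>60: break
        z-=.00006*(18-F[2]); x+=.00004*F[0]; y+=.00004*F[1]
        a+=np.clip(a1-a,-step,step); manip.move_straight([x,y,z],q(a),velocity=.02)
    for l in L: print(*l)
    print(x,y,z,a); st(); w=R.from_quat(manip.current_eef_rot()).as_matrix(); print('actual yaw',np.degrees(np.arctan2(w[1,0],w[0,0])))
    return x,y,z
E
python3 - <<'E'
from turn import *
turn(.508,-.0325,.0561,180,168)
E
```

```text
180 56.1 [-4.4, 0.5, 19.3] -0.07
177.0 56.18 [-2.8, 0.1, 14.6] 0.12
177.0 55.91 [-3.4, 0.5, 18.0] 0.06
174.0 55.91 [-3.4, -0.3, 17.0] 0.09
171.0 55.85 [-2.3, 0.3, 16.3] 0.08
168.0 55.75 [-2.5, -0.6, 15.8] 0.05
0.5074614975106556 -0.032461112789510846 0.05574675132564559 168.0
24.55 [ 0.5084 -0.0326  0.057 ] F [-2.36  0.32 15.42] w 0.012 g 88.7
actual yaw 168.01916225527236
```

```bash
cat >> h.py <<'E'
def top():
    s=eyes.snapshot('top'); P=cloud(s).reshape(-1,3); P=P[s['depth'].ravel()>0]
    d=P[(P[:,0]>.42)&(P[:,0]<.58)&(P[:,1]>-.12)&(P[:,1]<.16)&(P[:,2]>.03)&(P[:,2]<.048)][:,:2].astype(np.float32); print('scale',cv2.minAreaRect(d),'torque',np.round(manip.current_torque(),2)); return s
E
python3 - <<'E'
from h import *
s=top(); cv2.imwrite('pics/t2.png',cv2.resize(s['frame'][205:305,260:420],None,fx=5,fy=5,interpolation=3))
E
```

```text
scale ((0.4999385476112366, 0.07605589181184769), (0.10060405731201172, 0.10737191885709763), 2.6945364475250244) torque [-0.06  0.4   0.06]
```

View pics/t2.png

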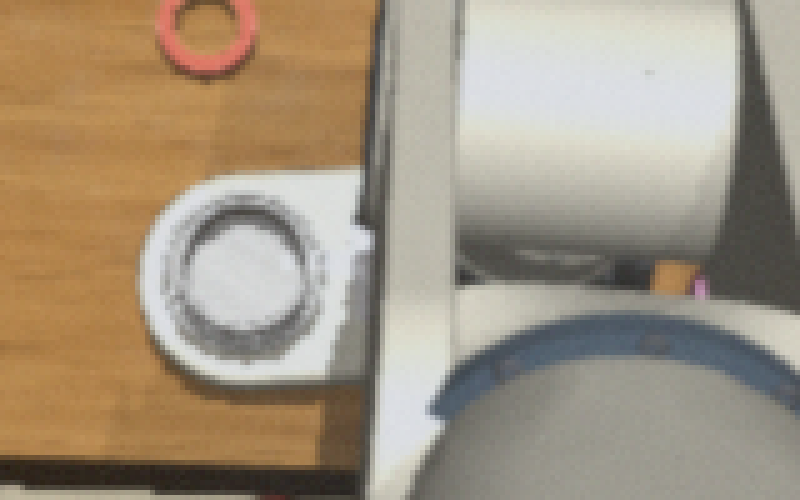

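The arm hides the dial, but the tin (245,275) and housing are where they were. So the knob turned and the scale did not. Continue.

Run:
```python
from turn import *
turn(.50746,-.03246,.0556,168,128.4)
```

```text
168 55.6 [-2.3, -0.7, 15.7] 0.1
165.0 55.46 [-2.6, -0.7, 18.5] 0.09
162.0 55.49 [-2.0, -0.2, 16.8] 0.1
159.0 55.42 [-1.7, -0.8, 16.7] 0.14
156.0 55.35 [-1.6, -0.4, 16.1] 0.13
153.0 55.23 [-1.7, -0.9, 16.2] 0.1
150.0 55.12 [-1.9, -1.3, 16.5] 0.09
147.0 55.04 [-1.2, -0.4, 16.0] 0.06
144.0 54.92 [-1.6, -0.3, 16.6] 0.06
141.0 54.83 [-1.6, -0.7, 16.8] 0.1
138.0 54.76 [-1.3, -0.6, 16.5] 0.08
135.0 54.67 [-1.6, -0.0, 16.2] 0.08
132.0 54.56 [-1.0, -0.4, 16.5] 0.09
129.0 54.47 [-1.3, -0.5, 16.5] 0.11
128.4 54.38 [-1.5, -0.4, 17.2] 0.25
0.5065233989467908 -0.03277896489604718 0.054376708914164726 128.4
28.85 [ 0.5082 -0.033   0.0559] F [-1.6  -1.28 17.64] w 0.0122 g 89.0
actual yaw 128.44044604563285
```

Run:
```python
from turn import *
manip.set_gripper(.036,f_grip=20); st()
p=manip.current_eef_pos(); manip.move_straight([p[0],p[1],.11],velocity=.1)
c=(.508,-.0325)
manip.move_ptp([.508,-.0325,.19],q(128.4)); manip.wait(.4); c1,im1=look(c)
cv2.imwrite('pics/a1.png',im1)
manip.move_ptp([.44,-.15,.25],q(180)); manip.wait(.3); s=top()
t=s['frame'][215:305,270:400]; cv2.imwrite('pics/a.png',np.hstack([cv2.resize(im1,(360,360)),cv2.resize(t,(440,360),interpolation=3)])); st()
```

```text
29.21 [ 0.5062 -0.0327  0.0541] F [-0.52  0.11 -0.23] w 0.0362 g 0.0
centre [ 0.508  -0.0318] r 0.041 dark 75 [(np.int32(478), np.float64(2.6), np.float64(0.8229)), (np.int32(404), np.float64(36.0), np.float64(0.8988))]
scale ((0.5030642747879028, 0.024724580347537994), (0.10047401487827301, 0.20970281958580017), 4.6475911140441895) torque [ 0.01 -0.01  0.03]
32.21 [ 0.4401 -0.1498  0.2498] F [-0.06 -0.14 -0.46] w 0.0357 g 0.0
```

View pics/a.png

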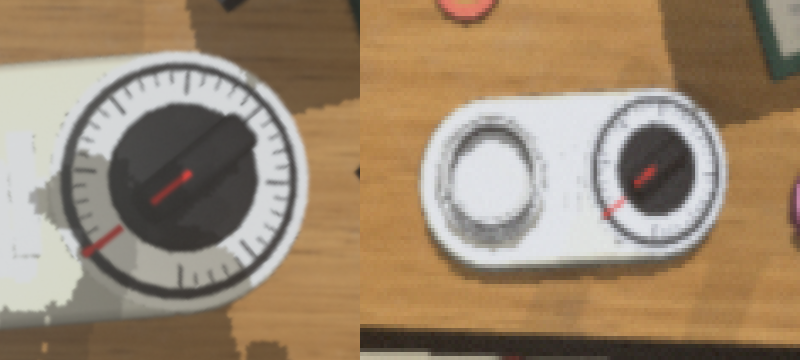

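```bash
cat > fine.py <<'E'
from h import *
def prof(im,half=.065):
    n=len(im); i=im.astype(int); m=(i[...,2]>i[...,1]+45)&(i[...,2]>i[...,0]+45); v,u=np.nonzero(m)
    x,y=half-v*2*half/(n-1),half-u*2*half/(n-1); r=np.hypot(x,y); a=np.arctan2(y,-x)
    for lo in range(28,46,2):
        k=(r>=lo/1e3)&(r<(lo+2)/1e3)&(abs(a-.9)<.3)
        if k.sum()>5: print(lo,k.sum(),round(np.median(a[k]),3),np.round(a[k].max()-a[k].min(),3))
E
python3 - <<'E'
from fine import *
prof(cv2.imread('pics/a1.png'))
c=(.508,-.0325); T=[]
# shift so that the camera looks from the side of the pointer; closer
for k,(p,yaw) in enumerate([((.545,-.03,.16),180),((.508,-.10,.16),90)]):
    manip.move_ptp(p,q(yaw)); manip.wait(.4); c1,im=look(c); prof(im); T.append(cv2.resize(im[260:460,60:260],(400,400),interpolation=3))
cv2.imwrite('pics/b.png',np.hstack(T)); st()
E
```

```text
28 74 0.893 0.079
30 76 0.892 0.075
32 76 0.893 0.071
34 76 0.894 0.068
36 85 0.896 0.073
38 67 0.904 0.065
40 80 0.909 0.067
42 84 0.909 0.064
centre [ 0.508  -0.0325] r 0.041 dark 67 [(np.int32(649), np.float64(10.5), np.float64(1.2351)), (np.int32(501), np.float64(36.4), np.float64(0.9061))]
28 69 0.899 0.076
30 75 0.895 0.077
32 73 0.895 0.068
34 72 0.896 0.065
36 83 0.899 0.079
38 81 0.915 0.079
40 81 0.917 0.073
42 99 0.916 0.076
44 18 0.919 0.049
centre [ 0.5085 -0.0325] r 0.041 dark 86 [(np.int32(848), np.float64(13.4), np.float64(0.8781)), (np.int32(732), np.float64(36.6), np.float64(0.8983))]
28 84 0.892 0.091
30 88 0.888 0.087
32 86 0.891 0.082
34 85 0.889 0.075
36 86 0.891 0.076
38 99 0.899 0.085
40 97 0.909 0.082
42 118 0.911 0.086
44 52 0.908 0.073
35.16 [ 0.508  -0.0999  0.16  ] F [0.23 0.15 0.28] w 0.0361 g 0.0
```

View pics/b.png

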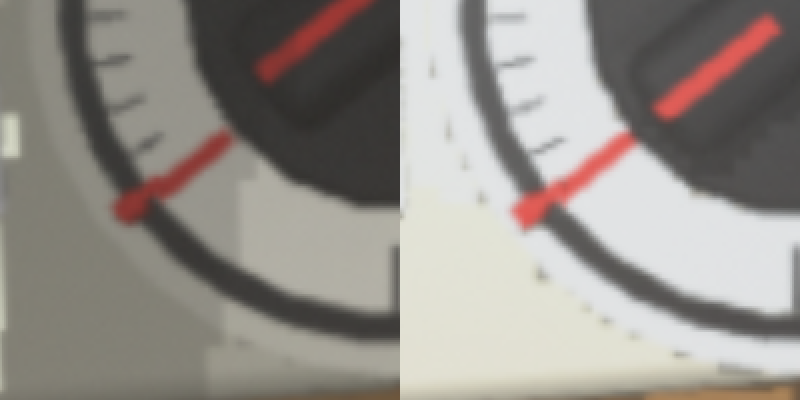

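Both views show the zero line meeting the pointer at about (135,205) in each half. They differ by about 0.018 rad, or roughly 0.1 of a tick, and the scale has not moved. The job is done, so I'll retreat and hand it in.

Run:
```python
from h import *
manip.move_ptp([.42,-.15,.25],q(90)); manip.wait(.3); st(); print(manip.close_job())
```

```text
36.06 [ 0.4202 -0.1495  0.249 ] F [-0.18  0.47 -0.17] w 0.036 g 0.0
the job is handed in; nothing more can be done
None
```

I stood the steel tin in the pan, tared the scale to within about 0.02 rad of the pointer (just short of exact), released everything and handed the job in at 36 s; pressing on the knob stayed below 20 N, and the scale did not move.

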